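# Lay two jeweller's files flat in the spring-ended tray, handles the same way

### The job

Put the red-handled and the blue-handled file away in the wooden file tray: one in each lane, lying flat, both with the handle butt against the brass spring cheek and the blade tip behind the low wall at the other end, so that the spring keeps each file clamped lengthwise. The lanes are a little shorter than the files, so feel for the cheek with the butt, press it back until the spring stops, then lower the tip behind the wall. Either file may take either lane; leave the jar, the steel block and the dish where they are.

Things in the scene. Friction and masses are not known exactly. Their poses are not given: they have to be found in the camera images.
- file_red: file 195 mm long, about 90 g: flat-sided red handle 90 long, 18 wide, 22 mm tall; brass ferrule; steel blade 95 x 10 x 4 mm at mid-height of the handle. Origin: middle of the handle's underside. x runs to the butt (butt +45, handle end -45, tip -150 mm), z out of the handle's top. Balances at x = -36 mm. Starts on the sloping rest, butt up, overhanging it from origin to butt
- file_blue: file 195 mm long, about 90 g: flat-sided blue handle 90 long, 18 wide, 22 mm tall; brass ferrule; steel blade 95 x 10 x 4 mm at mid-height of the handle. Origin: middle of the handle's underside. x runs to the butt (butt +45, handle end -45, tip -150 mm), z out of the handle's top. Balances at x = -36 mm. Starts lying on the bench on its handle.
- file_red_tip (a point): tip of the red file's blade, on its centre line (11 mm above the handle's underside)
- file_blue_tip (a point): tip of the blue file's blade, on its centre line
- file_red_butt (a point): centre of the butt end of the red file's handle
- file_blue_butt (a point): centre of the butt end of the blue file's handle
- tray: wooden file tray fixed to the bench, 280 x 156 mm; x runs along its two lanes, 80 mm apart, from tip walls (top 26 mm over bench, 12 thick) to spring cheeks (board behind: 50 tall). Origin on the bench. Wall to cheek 189 mm, or 198 with cheek at its stop. Each lane's frame (wall, ribs, cheek) is clamped up to 12 mm either way along x, its place not given: feel for the cheek
- lane_left (a point): left lane (tray's +y side): point on the tray's floor, 10 mm above the bench, where a clamped file's origin lies if the lane's frame sits in the middle of its range; axes as the tray's. Then the tip wall's inner face is at x = -150 mm, the relaxed cheek's face at +39 mm and ribs 18 mm apart, 14 mm tall, beside the blade from x = -140 to -60; all shift with the frame
- lane_right (a point): right lane (tray's -y side): point on the tray's floor, 10 mm above the bench, where a clamped file's origin lies if the lane's frame sits in the middle of its range; axes as the tray's. Then the tip wall's inner face is at x = -150 mm, the relaxed cheek's face at +39 mm and ribs 18 mm apart, 14 mm tall, beside the blade from x = -140 to -60; all shift with the frame
- cheek_left (a joint): brass spring cheek of the left lane (44 mm wide, top 47 mm over the bench); value = how far it is pushed back towards the tray's +x, 0 m when relaxed, 0.009 m at its hard stop. The spring pushes with about 2 N at 0 and 4.5 N at the stop; a clamped file holds it at 0.006
- cheek_right (a joint): brass spring cheek of the right lane (44 mm wide, top 47 mm over the bench); value = how far it is pushed back towards the tray's +x, 0 m when relaxed, 0.009 m at its hard stop. The spring pushes with about 2 N at 0 and 4.5 N at the stop; a clamped file holds it at 0.006
- rest: wooden sloping file rest fixed to the bench, 60 mm wide (base 90 mm), sloping up at 0.42 rad towards its +x, with ribs 18 mm apart beside the blade (14 mm tall) and an 18 mm lip at the foot. Origin on the bench under it; the red file's origin starts at x = +50, z = 75 mm
- jar: bystander: amber glass jar with brass cap, 56 mm wide, 70 mm tall; origin under its middle
- bench_block: bystander: steel bench block 60 x 60 x 22 mm; origin under its middle
- dish: bystander: white dish 90 mm wide, 25 mm tall; origin under its middle
Things that resemble listed ones, but are neither listed nor needed, are in the scene too. What is meant by the file_red is not green or white, and is the smaller of those in its own colour.

How it is judged:
At the end, for the whole second after the job is handed in: One file in each lane, released and at rest: flat (within 0.06 rad), along the lane (0.1 rad, tip and handle within 8 mm of its middle), handle at the cheek end, origin within 18 mm along the lane and -3 to +4 mm in height of the lane point, the cheek held at least 3 mm pushed back ((((x of file_red in the frame of lane_left between -0.018 and 0.018 m and y of file_red in the frame of lane_left between -0.008 and 0.008 m and z of file_red in the frame of lane_left between -0.003 and 0.004 m and y of file_red_tip in the frame of lane_left between -0.008 and 0.008 m and x of file_red_butt in the frame of lane_left between 0.025 and 0.065 m and angle between file_red's own z axis and vertical below 0.06 rad and angle between the x axis of file_red and the x axis of tray, either way round below 0.1 rad and value of joint cheek_left above 0.003 m) and (x of file_blue in the frame of lane_right between -0.018 and 0.018 m and y of file_blue in the frame of lane_right between -0.008 and 0.008 m and z of file_blue in the frame of lane_right between -0.003 and 0.004 m and y of file_blue_tip in the frame of lane_right between -0.008 and 0.008 m and x of file_blue_butt in the frame of lane_right between 0.025 and 0.065 m and angle between file_blue's own z axis and vertical below 0.06 rad and angle between the x axis of file_blue and the x axis of tray, either way round below 0.1 rad and value of joint cheek_right above 0.003 m)) or ((x of file_red in the frame of lane_right between -0.018 and 0.018 m and y of file_red in the frame of lane_right between -0.008 and 0.008 m and z of file_red in the frame of lane_right between -0.003 and 0.004 m and y of file_red_tip in the frame of lane_right between -0.008 and 0.008 m and x of file_red_butt in the frame of lane_right between 0.025 and 0.065 m and angle between file_red's own z axis and vertical below 0.06 rad and angle between the x axis of file_red and the x axis of tray, either way round below 0.1 rad and value of joint cheek_right above 0.003 m) and (x of file_blue in the frame of lane_left between -0.018 and 0.018 m and y of file_blue in the frame of lane_left between -0.008 and 0.008 m and z of file_blue in the frame of lane_left between -0.003 and 0.004 m and y of file_blue_tip in the frame of lane_left between -0.008 and 0.008 m and x of file_blue_butt in the frame of lane_left between 0.025 and 0.065 m and angle between file_blue's own z axis and vertical below 0.06 rad and angle between the x axis of file_blue and the x axis of tray, either way round below 0.1 rad and value of joint cheek_left above 0.003 m))) and linear speed of each of file_red, file_blue below 0.01 m/s and angular speed of each of file_red, file_blue below 0.1 rad/s); the robot touches nothing.
It fails at once if the jar is pushed more than 25 mm from its place (distance of jar from where it was at the start of the episode above 0.025 m).
It fails at once if the steel block is pushed more than 25 mm from its place (distance of bench_block from where it was at the start of the episode above 0.025 m).
It fails at once if the dish is pushed more than 25 mm from its place (distance of dish from where it was at the start of the episode above 0.025 m).
It also fails if it takes over 67 s, if anything falls off the work surface, if the arm or the gripper's body presses on something with over 40 N, if the wrist force passes 120 N, or if a joint passes its speed limit or range.

### The arm

A 6-joint arm with a two-finger parallel gripper is mounted at the origin on the work surface. World frame = base frame: x ahead of the robot, y to its left, z up, the work surface at z = 0. Lengths are in m, angles in rad, forces in N, time in s.
With the tool pointing down it reaches from about 0.325 to 0.775 m from the base axis. Payload 5.5 kg.
Tool frame: the origin (TCP) lies at the very end of the fingers, on their centre line; the grasp point (between the pads) lies 19 mm behind it; z points along the fingers, y is the line along which they close (so a half turn about z gives the same grasp; the last joint's range is limited). The gripper opens to 85 mm and grips with 20 to 120 N. Pads are 22 mm wide; open, the fingers measure 114 mm over their backs; the gripper's body (76 mm by 85 mm) begins 54 mm behind the grasp point. The pads swing forward as they close: fully open they stand 13 mm farther back than shut.
Start: joints at [1.197, 0.091, 1.231, -0, 1.82, -0.057], TCP at [0.187, 0.57, 0.231] pointing down, gripper open.
Joint ranges: [-2.87, 2.87], [-0.86, 2.18], [0.17, 2.46], [-1.51, 4.65], [0.06, 2.69], [-2.65, 2.65]. Speed limits (rad/s): [2.57, 2.57, 3.01, 3.14, 3.14, 3.14].

### API

Orientations are given as [roll, pitch, yaw] about the fixed x, y, z axes, in that order (R = Rz(yaw) Ry(pitch) Rx(roll)).
In Python, from workcell import ctrl gives the robot as it stands.
- The arm moves only by the tool play_rows, never from a script. Its argument "increments" is a list of rows, each a list of 7 numbers: the shift along the tool's x, y, z scaled (see below), then the turn, a rotation vector about the tool's x, y, z scaled (see below), then the opening, from 0 (shut) to 1 (fully open). A call has exactly 5 rows; each row is the pose to reach, as a shift and turn from the pose commanded when the call began, along the tool's axes at that moment; what a row does not reach only later rows make up. The controller multiplies each number of a shift by 0.2 m and each number of a turn by pi/2 rad. A row lasts 1/8 s, in which the tool goes at most 62.5 mm and 10.7 degrees, less where a joint would pass 70% of its speed; a pose out of reach is approached as far as the arm can. A call with a number of a shift or a turn outside -1 to 1 is refused whole. A call with a gripper value outside its range is refused whole. The fingers move at their own pace and stop on an object; "newtons" is the grip in N (left out, the last holds). Time passes only in rows, so rows that repeat a pose let the fingers close, or fill a call up. It gives the time, the measured TCP pose, the force, the opening and the grip force at its end, in the units of the state.
- ctrl.state(): the state, without advancing time (a new reading comes with each control period).
- ctrl.get_image(name): name is "scene" or "top" or "wrist"; returns a dict with "color" (400x640x3 uint8, red, green, blue), "z_map" (400x640 float32, m along the optical axis (not along the pixel's ray), 0 where there is no reading), "camera_matrix" (3x3 intrinsics, pixels), "D" ([k1, k2, p1, p2, k3] as OpenCV has them; the pictures are not rectified), "cam_to_world" (4x4, takes a point from camera to world coordinates). Camera axes: x right, y down, z forward; pixel columns grow to the right and rows downward; lengths in m; the calibration is good to about 2 mm. A picture is of the moment at which its call begins.
- ctrl.sign_off(): hands the job in; it is judged then, once.
Trained networks look in a picture, given as the dict that the camera call returned (one of the last four; its "shot" number tells which), for a name from the list of things; names that differ only in an ending like _2 or _b are one class to them, and where a whole thing is asked for, a point or a joint stands for the part that bears it (a point fixed in the world has none). Each returns a list of dicts, best first, with "conf" (0 to 1); they miss things now and then, are a little off and sometimes report something else, mostly with a low value. They report only what shows in the picture. A call takes as long as a camera call. They do not tell look-alikes from the thing itself.
- ctrl.boxes_of(target, picture): "extent" ([centre column, centre row, width, height] in pixels, round what is visible of it).
- ctrl.landmark_of(target, picture): "at" ([column, row] in pixels: a listed point, or the origin of a listed thing).
The state is a dict: "time_s": time; "joints": joint angles; "qvel": joint speeds; "joint_efforts": joint torques, N m; "ee_pos": TCP position; "tcp_rot": TCP orientation; "wrist_force": force on the tool from outside, world axes, zero at the start; "wrist_torque": the same for the moment, N m; "grip_width": finger opening in m; "grip_force": force on a finger pad.
Only numpy, scipy, OpenCV 4.12 (cv2) and the standard library are available. Lean on these libraries where they do the work, as an engineer would, in place of code of your own. Each camera call takes 0.05 s, during which the arm holds its last target. There are 200 camera calls.

## Working session

There is one attempt and no reset: what is moved stays moved. The work goes in short steps, Python scripts to look and compute and a tool call to move; the robot and the scene stay as the last step left them, time stands still between calls to the robot, and variables do not carry over. Pictures are saved under pics/ and viewed, at most 10 in all, crops included, and the job is handed in when it is done.

Besides the shell and the picture viewer there is one more tool, called after "Emit:" as a command line: name --pt "numbers of a row" for each row, then --argument value for the rest. play_rows: Moves the arm, as the interface text tells. Shifts and turns lie within -1 to 1; 1 stands for 0.2 m of shift or pi/2 rad of turn. Its arguments: {"type":"object","properties":{"increments":{"type":"array","items":{"type":"array","items":{"type":"number"}}},"newtons":{"type":"number"}},"required":["increments"]}

```bash
mkdir -p pics
cat > h.py <<'E'
import numpy as np, cv2
from workcell import ctrl
from scipy.spatial.transform import Rotation as R
def world(p,uv,z=None,plane=None):
    K=np.array(p["camera_matrix"]);D=np.array(p["D"]);T=np.array(p["cam_to_world"])
    n=cv2.undistortPoints(np.array([[uv]],float),K,D)[0,0]
    d=np.array([n[0],n[1],1.])
    if plane is not None:
        w=T[:3,:3]@d; s=(plane-T[2,3])/w[2]; return T[:3,3]+s*w
    if z is None: z=p["z_map"][int(round(uv[1])),int(round(uv[0]))]
    return T[:3,:3]@(d*z)+T[:3,3]
def cloud(p):
    h,w=p["z_map"].shape
    u,v=np.meshgrid(np.arange(w),np.arange(h))
    n=cv2.undistortPoints(np.stack([u,v],-1).reshape(-1,1,2).astype(float),np.array(p["camera_matrix"]),np.array(p["D"])).reshape(h,w,2)
    T=np.array(p["cam_to_world"]);c=np.dstack([n,np.ones((h,w))])*p["z_map"][...,None]
    return c@T[:3,:3].T+T[:3,3]
def save(p,name,crop=None,s=1):
    im=p["color"][...,::-1]
    if crop: x0,y0,x1,y1=crop; im=im[y0:y1,x0:x1]
    cv2.imwrite(f"pics/{name}.png",cv2.resize(np.ascontiguousarray(im),None,fx=s,fy=s,interpolation=cv2.INTER_CUBIC))
def state():
    s=ctrl.state(); print({k:np.round(s[k],4).tolist() for k in("time_s","joints","ee_pos","tcp_rot","wrist_force","grip_width","grip_force")}); return s
E
python3 - <<'E'
from h import *
import pickle
s=state()
P={}
for c in("scene","top"):
    p=ctrl.get_image(c);P[c]=p;save(p,c+"0")
    print(c,np.round(np.array(p["cam_to_world"])[:3,3],3))
    for t in("file_red","file_blue","file_red_tip","file_blue_tip","file_red_butt","file_blue_butt","tray","lane_left","lane_right","rest","jar","bench_block","dish"):
        for r in ctrl.landmark_of(t,p)[:3]:
            print(t,np.round(r["at"]),round(r["conf"],2),np.round(world(p,r["at"]),3))
pickle.dump(P,open("P0.pkl","wb"))
E
```

```text
{'time_s': 0.0, 'joints': [1.1973, 0.0919, 1.2319, -0.0, 1.8198, -0.0567], 'ee_pos': [0.1868, 0.5699, 0.2302], 'tcp_rot': [-3.1397, -0.0001, 2.8248], 'wrist_force': [1.0383, 0.4613, -0.0401], 'grip_width': 0.0854, 'grip_force': 0.0}
scene [0.91  0.404 0.903]
file_red [151. 206.] 0.76 [ 0.741 -0.373  0.028]
file_red [223. 144.] 0.74 [ 0.452 -0.444 -0.001]
file_red [335. 127.] 0.65 [ 0.158 -0.247  0.004]
file_blue [299. 271.] 0.87 [0.597 0.04  0.019]
file_red_tip [271. 118.] 0.83 [ 0.269 -0.43   0.   ]
file_red_tip [155. 149.] 0.71 [ 0.615 -0.557  0.019]
file_red_tip [271. 158.] 0.63 [ 0.404 -0.274  0.026]
file_blue_tip [316. 221.] 0.63 [ 0.461 -0.036  0.009]
file_red_butt [215. 171.] 0.88 [ 0.577 -0.284  0.103]
file_red_butt [354. 127.] 0.88 [ 0.115 -0.207  0.   ]
file_red_butt [157. 221.] 0.68 [ 0.755 -0.327  0.017]
file_blue_butt [294. 285.] 0.68 [0.631 0.058 0.018]
file_blue_butt [404. 304.] 0.32 [0.488 0.268 0.013]
tray [399. 307.] 0.83 [0.501 0.266 0.012]
tray [317. 369.] 0.39 [0.727 0.226 0.007]
lane_left [392. 333.] 0.76 [0.559 0.292 0.009]
lane_left [373. 302.] 0.53 [0.532 0.2
[... 839 characters left out ...]
.92 [ 0.578 -0.282  0.112]
file_red_butt [372. 322.] 0.68 [ 0.117 -0.206 -0.002]
file_red_butt [414. 115.] 0.65 [ 0.748 -0.327  0.025]
file_blue_butt [292. 149.] 0.71 [0.634 0.045 0.022]
tray [223. 193.] 0.55 [0.497 0.255 0.006]
lane_left [213. 171.] 0.91 [0.565 0.289 0.007]
lane_right [239. 183.] 0.66 [0.528 0.207 0.01 ]
lane_right [400. 180.] 0.19 [ 0.534 -0.272  0.087]
rest [398. 197.] 0.84 [ 0.489 -0.272  0.052]
rest [398. 224.] 0.68 [ 0.411 -0.276  0.03 ]
jar [276. 119.] 0.58 [0.714 0.09  0.073]
bench_block [222. 194.] 0.68 [0.495 0.256 0.012]
bench_block [341. 118.] 0.56 [ 0.735 -0.102  0.023]
bench_block [402. 181.] 0.42 [ 0.531 -0.275  0.093]
dish [237. 122.] 0.71 [0.724 0.221 0.003]
```

Run:
```python
from h import *
import pickle
P=pickle.load(open("P0.pkl","rb"))
save(P["top"],"t1",(180,80,520,360),2.3)
```

```text
(no output)
```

View pics/scene0.png

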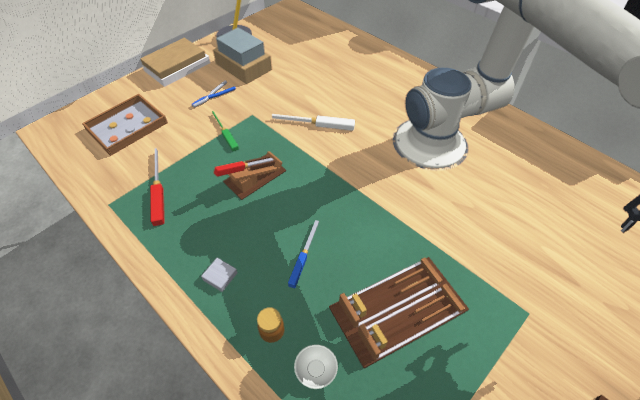

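View pics/t1.png

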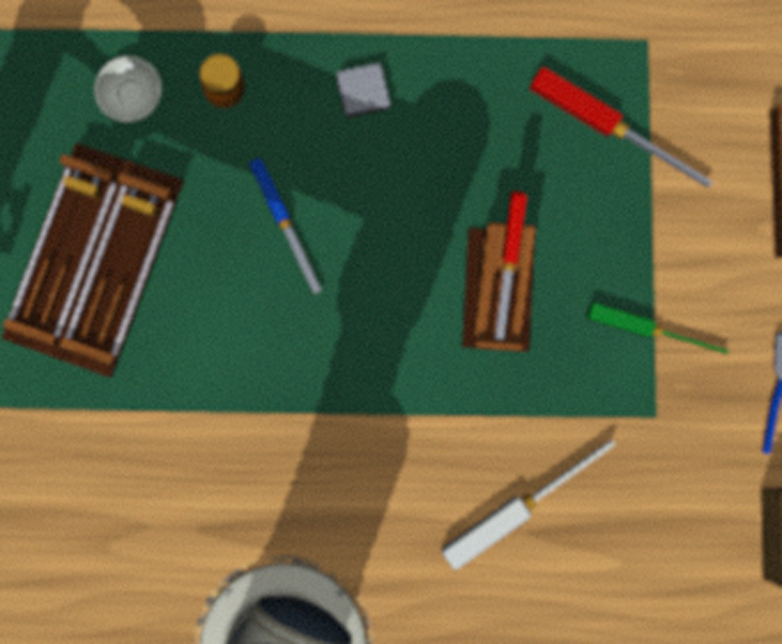

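The red candidates in the top view are the small red file on the rest (403,178), the larger red one lying on the bench (432,118), the white one (386,310) and the green one (about 450,220). The small one on the sloping rest fits, because it is the smaller of the two reds and starts on the rest. The blue file is at (295,162), and the lanes run away from the robot with their brass cheeks at the far end. Next I'll fit the geometry and enlarge the red file.

Run:
```python
from h import *
import pickle
P=pickle.load(open("P0.pkl","rb"))
save(P["top"],"redcrop",(370,90,500,240),4)
def rep(n,X):
    m=np.median(X,0); q=X[np.linalg.norm(X-m,axis=1)<.08]
    c=q.mean(0); w,V=np.linalg.eigh(np.cov((q-c).T)); a=V[:,2]; a=a*np.sign(a[0])
    t=(q-c)@a; b=np.cross([0,0,1],a);b/=np.linalg.norm(b);s=(q-c)@b
    lo,hi=np.percentile(t,[1,99]);sl,sh=np.percentile(s,[2,98])
    print(n,len(q),"mid",np.round(c+a*(lo+hi)/2+b*(sl+sh)/2,4),"len %.4f wid %.4f"%(hi-lo,sh-sl),"yaw %.3f pitch %.3f"%(np.arctan2(a[1],a[0]),np.arcsin(a[2])),"z",np.round(np.percentile(q[:,2],[5,50,95]),4))
for c,p in P.items():
    X=cloud(p); hsv=cv2.cvtColor(p["color"],cv2.COLOR_RGB2HSV).astype(int);H,S,V=np.moveaxis(hsv,2,0)
    box=lambda x0,x1,y0,y1:(X[...,0]>x0)&(X[...,0]<x1)&(X[...,1]>y0)&(X[...,1]<y1)
    rep(c+" blue",X[(abs(H-112)<10)&(S>150)&box(.4,.7,-.06,.1)])
    rep(c+" red",X[((H<5)|(H>174))&(S>180)&box(.45,.64,-.32,-.24)&(X[...,2]>.05)])
    T=box(.36,.68,.1,.4)
    br=T&(abs(H-23)<7)&(S>110)&(V>130)
    n,l,st,ce=cv2.connectedComponentsWithStats(br.astype(np.uint8))
    for i in range(1,n):
        if st[i,4]>15: q=X[l==i]; print(c,"brass",st[i],np.round(q.mean(0),4),np.round(q.min(0),3),np.round(q.max(0),3))
    wh=T&(S<60)&(V>130)
    q=X[wh]; print(c,"white",len(q),np.round(q.min(0),3),np.round(q.max(0),3))
    q=X[T&(X[...,2]>.042)&(X[...,2]<.06)]; rep(c+" board",q)
```

```text
scene blue 313 mid [0.5957 0.0327 0.0187] len 0.0872 wid 0.0174 yaw 0.457 pitch -0.028 z [0.0063 0.0201 0.0231]
scene red 254 mid [ 0.5386 -0.2775  0.09  ] len 0.0870 wid 0.0150 yaw -0.071 pitch 0.417 z [0.0701 0.0909 0.1102]
scene brass [353 294  14  18 109] [0.5681 0.2008 0.0427] [0.544 0.171 0.005] [0.579 0.223 0.047]
scene brass [372 325  16  19 121] [0.5917 0.2777 0.0423] [0.573 0.256 0.006] [0.604 0.298 0.05 ]
scene white 1225 [ 0.37   0.16  -0.003] [0.679 0.371 0.052]
scene board 612 mid [0.5932 0.2354 0.0469] len 0.1421 wid 0.0364 yaw 1.265 pitch 0.004 z [0.0429 0.0471 0.0508]
top blue 179 mid [0.5953 0.0309 0.0193] len 0.0858 wid 0.0192 yaw 0.463 pitch 0.034 z [0.0008 0.021  0.0245]
top red 196 mid [ 0.5376 -0.2797  0.0944] len 0.0857 wid 0.0172 yaw -0.050 pitch 0.403 z [0.0788 0.0954 0.11  ]
top brass [208 157  13   7  51] [0.5923 0.2771 0.0449] [0.583 0.258 0.013] [0.601 0.304 0.05 ]
top brass [233 165  13   8  51] [0.5687 0.2004 0.0443] [0.56  0.182 0.01 ] [0.579 0.226 0.05 ]
top white 503 [0.391 0.164 0.004] [0.618 0.365 0.048]
top board 301 mid [0.5924 0.2295 0.0479] len 0.1379 wid 0.0365 yaw 1.288 pitch 0.005 z [0.0433 0.0479 0.052 ]
```

View pics/redcrop.png

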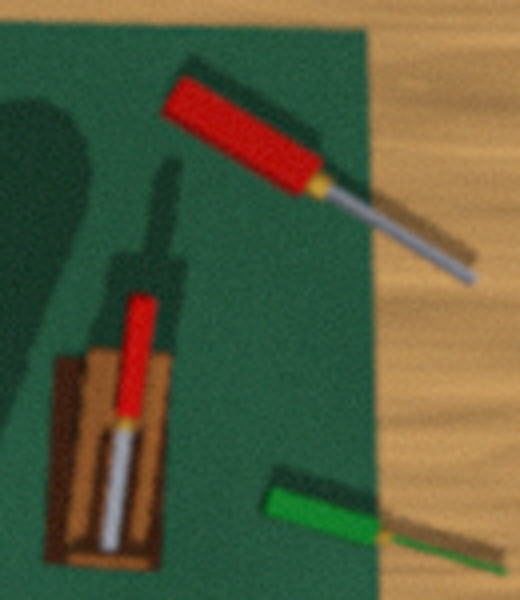

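The crop confirms it: the smaller red file lies on the rest with its butt at crop (143,300), and the bigger red one lies on the bench. I'll move over the tray for a wrist view.

```bash
cat >> h.py <<'E'
def flat(yaw): return R.from_euler("xyz",[np.pi,0,yaw])
def rel(tgts):
    """tgts: list of (pos, Rotation); prints scaled increments from the present measured pose"""
    s=ctrl.state(); p0=np.array(s["ee_pos"]); R0=R.from_euler("xyz",s["tcp_rot"])
    for p,r in tgts:
        d=R0.inv().apply(np.array(p)-p0)/.2; w=(R0.inv()*r).as_rotvec()/(np.pi/2)
        print("inc",np.round(d,4).tolist(),np.round(w,4).tolist(),"mm",round(np.linalg.norm(d)*200,1),"deg",round(np.linalg.norm(w)*90,1))
E
python3 - <<'E'
from h import *
rel([((.30,.42,.33),flat(2.8)),((.44,.26,.37),flat(2.76))])
E
```

```text
inc [-0.7712, -0.5373, -0.4936] [-0.0, -0.0, 0.0158] mm 212.3 deg 1.4
inc [-1.6856, -1.0795, -0.6936] [-0.0, -0.0, 0.0413] mm 423.7 deg 3.7
```

Emit:
play_rows --pt "-0.2 -0.14 -0.13 0 0 0 0.5" --pt "-0.4 -0.27 -0.25 0 0 0 0.5" --pt "-0.6 -0.4 -0.37 0 0 0 0.5" --pt "-0.8 -0.53 -0.5 0 0 0 0.5" --pt "-0.97 -0.62 -0.6 0 0 0.02 0.5"

```text
time_s: 2.02
ee_pos: [0.3335, 0.3904, 0.353]
tcp_rot: [3.14, 0.001, 2.792]
wrist_force: [1.1, 0.4, -0.7]
grip_width: 0.0427
grip_force: 0.0
```

Emit:
play_rows --pt "-0.2 -0.14 -0.05 0 0 0 0.5" --pt "-0.4 -0.27 -0.1 0 0 0.02 0.5" --pt "-0.6 -0.4 -0.1 0 0 0.02 0.5" --pt "-0.7 -0.46 -0.1 0 0 0.02 0.5" --pt "-0.7 -0.46 -0.1 0 0 0.02 0.5"

```text
time_s: 2.65
ee_pos: [0.4336, 0.2564, 0.3711]
tcp_rot: [-3.141, -0.0, 2.759]
wrist_force: [0.3, 0.7, -0.1]
grip_width: 0.0429
grip_force: 0.0
```

Run:
```python
from h import *
import pickle
state()
p=ctrl.get_image("wrist");pickle.dump(p,open("W1.pkl","wb"));save(p,"w1")
T=np.array(p["cam_to_world"]);print(np.round(T,3))
for t in("lane_left","lane_right","tray","cheek_left","file_blue_butt","file_blue","file_blue_tip"):
    for r in ctrl.landmark_of(t,p)[:2]: print(t,np.round(r["at"]),round(r["conf"],2),np.round(world(p,r["at"]),4))
```

```text
{'time_s': 2.65, 'joints': [0.4666, -0.0902, 1.1595, -0.0001, 2.0726, -0.7217], 'ee_pos': [0.4336, 0.2564, 0.3711], 'tcp_rot': [-3.1413, -0.0001, 2.759], 'wrist_force': [0.3212, 0.6522, -0.0551], 'grip_width': 0.0429, 'grip_force': 0.0}
[[ 0.374  0.881  0.291  0.359]
 [ 0.928 -0.355 -0.117  0.286]
 [ 0.001  0.313 -0.95   0.513]
 [ 0.     0.     0.     1.   ]]
lane_left [358. 210.] 0.6 [0.5522 0.2883 0.01  ]
tray [338. 186.] 0.61 [0.4939 0.2691 0.0091]Traceback (most recent call last):
  File "<stdin>", line 7, in <module>
ValueError: it knows: bench_block, dish, file_blue, file_blue_butt, file_blue_tip, file_red, file_red_butt, file_red_tip, jar, lane_left, lane_right, rest, tray
```

View pics/w1.png

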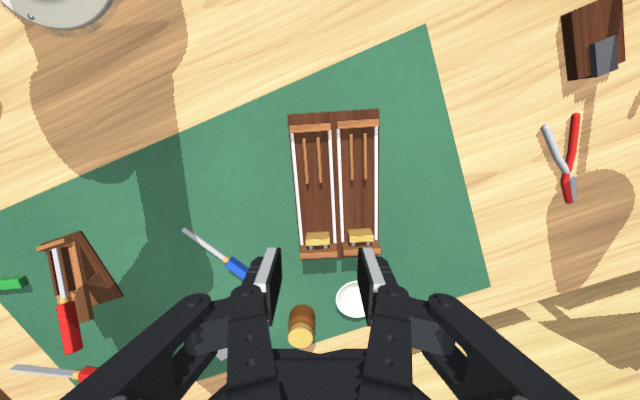

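The wrist view shows the tray, with lanes from the tip walls at row 125 to the brass cheeks at row 238. The right lane is at column ~315 and the left lane at ~360, and the blue handle is partly hidden at (237,268).

Run:
```python
from h import *
import pickle
P=pickle.load(open("P0.pkl","rb"));P["wrist"]=pickle.load(open("W1.pkl","rb"))
from scipy.optimize import least_squares
for c,p in P.items():
    X=cloud(p); H,S,V=np.moveaxis(cv2.cvtColor(p["color"],cv2.COLOR_RGB2HSV).astype(int),2,0)
    T=(X[...,0]>.36)&(X[...,0]<.64)&(X[...,1]>.13)&(X[...,1]<.37)&(X[...,2]<.06)&(X[...,2]>.005)
    q=X[T&(S<70)&(V>150)]
    # yaw that makes the strips narrowest
    def spread(y):
        s=q[:,1]*np.cos(y)-q[:,0]*np.sin(y); h,_=np.histogram(s,np.arange(0,.7,.002)); return (h.astype(float)**2).sum()
    ys=np.arange(-.5,-.2,.005); sc=np.array([spread(y) for y in ys]); sc=np.convolve(sc,np.ones(3)/3,"same");y=ys[sc.argmax()]
    s=q[:,1]*np.cos(y)-q[:,0]*np.sin(y)
    h,e=np.histogram(s,np.arange(.2,.7,.004)); print(c,"yaw %.3f"%y,len(q),"z",np.round(np.percentile(q[:,2],[10,50,90]),4),[(round(a+.002,3),int(b)) for a,b in zip(e,h) if b>len(q)*.04])
    a=np.array([np.cos(y),np.sin(y)]);b=np.array([-a[1],a[0]])
    # walls and boards: wooden points height bands, per lateral lane
    for nm,z0,z1,u0,u1 in(("wall",.022,.031,.25,.36),("cheek/board",.041,.055,.42,.53)):
        m=(X[...,2]>z0)&(X[...,2]<z1)&T; w=X[m]; u=w[:,:2]@a;l=w[:,:2]@b
        for side,l0,l1 in(("R",.0,.0),("L",0,0)):
            pass
        print("  ",nm,len(w),"lat",np.round(np.percentile(l,[1,99]),4),"lon",np.round(np.percentile(u,[1,25,50,75,99]),4))
    br=T&(abs(H-23)<7)&(S>110)&(V>130)&(X[...,2]>.036)
    n,lab,st,ce=cv2.connectedComponentsWithStats(br.astype(np.uint8))
    for i in range(1,n):
        if st[i,4]>15:
            w=X[lab==i];u=w[:,:2]@a;l=w[:,:2]@b
            print("   brass",st[i,4],"lat mid %.4f"%np.mean(np.percentile(l,[2,98])),"lon",np.round(np.percentile(u,[2,50,98]),4),"wid",np.round(np.ptp(np.percentile(l,[2,98])),4))
    # full rect of tray from net
```

```text
scene yaw -0.325 1016 z [0.0088 0.0116 0.0142] [(np.float64(0.338), 108), (np.float64(0.342), 60), (np.float64(0.402), 130), (np.float64(0.406), 112), (np.float64(0.414), 41), (np.float64(0.418), 160), (np.float64(0.422), 54), (np.float64(0.482), 143), (np.float64(0.486), 111)]
   wall 628 lat [0.3388 0.4832] lon [0.2656 0.2745 0.3005 0.3627 0.506 ]
   cheek/board 640 lat [0.3406 0.4844] lon [0.4679 0.4766 0.4957 0.5011 0.5061]
   brass 104 lat mid 0.3721 lon [0.469  0.4751 0.4809] wid 0.0415
   brass 113 lat mid 0.4522 lon [0.4674 0.4733 0.4783] wid 0.0408
top yaw -0.325 261 z [0.0096 0.0124 0.0159] [(np.float64(0.338), 48), (np.float64(0.402), 47), (np.float64(0.406), 17), (np.float64(0.418), 61), (np.float64(0.482), 46), (np.float64(0.486), 24)]
   wall 386 lat [0.3369 0.4785] lon [0.267  0.2745 0.2982 0.3403 0.4975]
   cheek/board 311 lat [0.3383 0.4814] lon [0.4686 0.4772 0.496  0.5011 0.507 ]
   brass 49 lat mid 0.4511 lon [0.4684 0.4729 0.4781] wid 0.0389
   brass 47 lat mid 0.3705 lon [0.4702 0.4754 0.4804] wid 0.0362
wrist yaw -0.325 1801 z [0.0089 0.0119 0.0135] [(np.float64(0.334), 187), (np.float64(0.338), 245), (np.float64(0.398), 136), (np.float64(0.402), 250), (np.float64(0.414), 205), (np.float64(0.418), 229), (np.float64(0.478), 141), (np.float64(0.482), 266)]
   wall 1341 lat [0.3371 0.4804] lon [0.2667 0.2735 0.2974 0.3515 0.4951]
   cheek/board 809 lat [0.3377 0.4814] lon [0.4668 0.4745 0.4945 0.499  0.5066]
   brass 204 lat mid 0.4493 lon [0.4664 0.4711 0.4793] wid 0.0426
   brass 182 lat mid 0.3699 lon [0.4684 0.4726 0.4803] wid 0.042
```

Run:
```python
from h import *
rel([((.5776,.0229,.16),flat(.46-np.pi))])
```

```text
inc [-1.1104, -0.8263, 1.0566] [0.0002, -0.0, -0.5337] mm 348.3 deg 48.0
```

Emit:
play_rows --pt "-0.2 -0.15 0.18 0 0 -0.11 0.5" --pt "-0.4 -0.3 0.37 0 0 -0.22 0.5" --pt "-0.58 -0.43 0.56 0 0 -0.33 0.5" --pt "-0.77 -0.57 0.74 0 0 -0.44 0.5" --pt "-0.95 -0.7 0.9 0 0 -0.534 0.5"

```text
time_s: 3.48
ee_pos: [0.5576, 0.0571, 0.1899]
tcp_rot: [3.141, -0.0, -2.676]
wrist_force: [0.7, 1.1, 0.1]
grip_width: 0.0425
grip_force: 0.0
```

```bash
cat >> h.py <<'E'
def handle(p,col,bx,zmin=-.01,zmax=.3):
    X=cloud(p); H,S,V=np.moveaxis(cv2.cvtColor(p["color"],cv2.COLOR_RGB2HSV).astype(int),2,0)
    m=(abs(H-112)<10)&(S>140) if col=="blue" else ((H<5)|(H>174))&(S>170)
    m&=(X[...,0]>bx[0])&(X[...,0]<bx[1])&(X[...,1]>bx[2])&(X[...,1]<bx[3])&(X[...,2]>zmin)&(X[...,2]<zmax)
    q=X[m]; 
    if len(q)<30: print("few",len(q)); return
    zt=np.percentile(q[:,2],60); 
    (c,(w,h),an)=cv2.minAreaRect((q[:,:2]*1000).astype(np.float32))
    cc=q.mean(0);_,E=np.linalg.eigh(np.cov((q-cc).T));a=E[:,2]*np.sign(E[0,2])
    print(col,len(q),"rect mid",np.round(np.array(c)/1000,4),"size",round(w,1),round(h,1),"ang",round(an,1),"pca yaw %.3f pitch %.3f"%(np.arctan2(a[1],a[0]),np.arcsin(a[2])),"z",np.round(np.percentile(q[:,2],[5,50,95]),4))
E
python3 - <<'E'
from h import *
state()
p=ctrl.get_image("wrist");save(p,"w2")
handle(p,"blue",(.4,.7,-.06,.12),.012)
for t in("file_blue_butt","file_blue","file_blue_tip"):
    for r in ctrl.landmark_of(t,p)[:2]: print(t,np.round(r["at"]),round(r["conf"],2),np.round(world(p,r["at"]),4))
q=ctrl.get_image("top"); handle(q,"blue",(.4,.7,-.06,.12),.012)
E
```

```text
{'time_s': 3.475, 'joints': [0.0411, -0.0194, 1.4169, 0.0002, 1.7444, -1.9956], 'ee_pos': [0.5576, 0.0571, 0.1899], 'tcp_rot': [3.1413, -0.0001, -2.6756], 'wrist_force': [0.7308, 1.0528, 0.0691], 'grip_width': 0.0425, 'grip_force': 0.0}
blue 1087 rect mid [0.5933 0.0289] size 87.5 17.8 ang 26.6 pca yaw 0.461 pitch 0.000 z [0.0194 0.0212 0.0223]
file_blue_butt [286. 235.] 0.58 [0.63   0.0491 0.0207]
file_blue_tip [480. 258.] 0.73 [0.5533 0.2844 0.009 ]
file_blue_tip [279.  57.] 0.67 [ 4.568e-01 -4.120e-02 -1.000e-04]
blue 38 rect mid [0.5707 0.011 ] size 31.3 18.3 ang 1.2 pca yaw -1.004 pitch 1.510 z [0.0178 0.0208 0.0245]
```

View pics/w2.png

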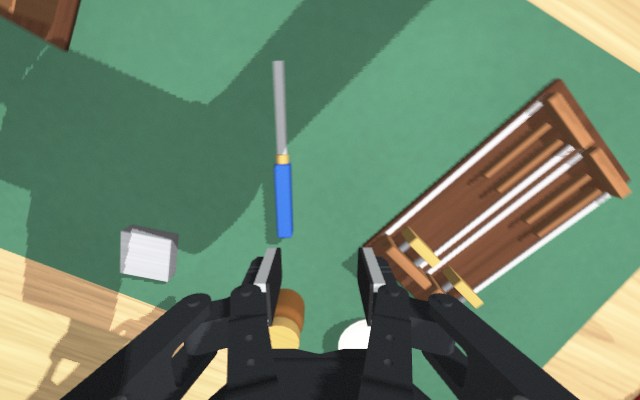

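The blue handle runs from (286,235) to (283,160) and the tip is at (279,57), clear of the fingers. Moving in to grasp it.

Run:
```python
from h import *
f=flat(.461-np.pi)
rel([((.576,.021,.06),f),((.576,.021,.003),f)])
```

```text
inc [-0.0008, -0.2092, 0.6596] [0.0003, 0.0004, -0.0014] mm 138.4 deg 0.1
inc [-0.0006, -0.2093, 0.9446] [0.0003, 0.0004, -0.0014] mm 193.5 deg 0.1
```

Emit:
play_rows --pt "0 -0.209 0.22 0 0 0 0.5" --pt "0 -0.209 0.5 0 0 0 0.5" --pt "0 -0.209 0.75 0 0 0 0.5" --pt "0 -0.209 0.9 0 0 0 0.5" --pt "0 -0.209 0.945 0 0 0 0.5"

```text
time_s: 4.35
ee_pos: [0.5752, 0.0214, 0.0016]
tcp_rot: [3.141, -0.001, -2.681]
wrist_force: [-0.2, 0.7, -0.4]
grip_width: 0.043
grip_force: 0.0
```

Emit:
play_rows --pt "0 0 0 0 0 0 0.1" --pt "0 0 0 0 0 0 0.1" --pt "0 0 0 0 0 0 0.1" --pt "0 0 0 0 0 0 0.1" --pt "0 0 0 0 0 0 0.1" --newtons 80

```text
time_s: 4.97
ee_pos: [0.5776, 0.0201, 0.005]
tcp_rot: [-3.14, 0.004, -2.682]
wrist_force: [-0.3, 2.5, 6.1]
grip_width: 0.0161
grip_force: 82.5
```

```bash
cat >> h.py <<'E'
YT=-.325
def lane(lon,lat,z):
    c,s=np.cos(YT),np.sin(YT); return np.array([lon*c-lat*s,lon*s+lat*c,z])
def lonlat(p):
    c,s=np.cos(YT),np.sin(YT); return np.round([p[0]*c+p[1]*s,-p[0]*s+p[1]*c],4)
E
python3 - <<'E'
from h import *
s=state(); rel([(lane(.3885,.370,.11),flat(YT+np.pi))])
print(lane(.3885,.370,.11))
E
```

```text
{'time_s': 4.975, 'joints': [-0.0245, 0.1038, 1.6222, 0.0009, 1.4112, -2.0547], 'ee_pos': [0.5776, 0.0201, 0.005], 'tcp_rot': [-3.1403, 0.0043, -2.6824], 'wrist_force': [-0.317, 2.4602, 6.1271], 'grip_width': 0.0161, 'grip_force': 82.4604}
inc [-0.0508, 1.1269, -0.5262] [0.0003, 0.0029, 0.4992] mm 248.9 deg 44.9
[0.48630656 0.22657931 0.11      ]
```

Emit:
play_rows --pt "0 0 -0.15 0 0 0 0.1" --pt "0 0 -0.35 0 0 0 0.1" --pt "0 0.12 -0.5 0 0 0.08 0.1" --pt "-0.02 0.3 -0.54 0 0 0.16 0.1" --pt "-0.03 0.5 -0.54 0 0 0.25 0.1"

```text
time_s: 5.6
ee_pos: [0.5375, 0.1126, 0.1123]
tcp_rot: [3.141, 0.003, -3.081]
wrist_force: [0.2, 1.0, -1.6]
grip_width: 0.0155
grip_force: 81.5
```

Run:
```python
from h import *
s=state(); rel([(lane(.3885,.370,.11),flat(YT+np.pi))])
```

```text
{'time_s': 5.6, 'joints': [0.1446, -0.0393, 1.5737, -0.0001, 1.6038, -1.4868], 'ee_pos': [0.5375, 0.1126, 0.1123], 'tcp_rot': [3.1414, 0.0034, -3.0809], 'wrist_force': [0.2254, 1.0344, -1.6482], 'grip_width': 0.0155, 'grip_force': 81.5076}
inc [0.2212, 0.5842, 0.0109] [0.0005, 0.0021, 0.2455] mm 125.0 deg 22.1
```

Emit:
play_rows --pt "0.06 0.15 0 0 0 0.08 0.1" --pt "0.12 0.3 0.01 0 0 0.16 0.1" --pt "0.18 0.45 0.01 0 0 0.2455 0.1" --pt "0.221 0.584 0.01 0 0 0.2455 0.1" --pt "0.221 0.584 0.01 0 0 0.2455 0.1"

```text
time_s: 6.22
ee_pos: [0.4846, 0.227, 0.1088]
tcp_rot: [3.141, 0.0, 2.825]
wrist_force: [-0.8, -1.2, -2.1]
grip_width: 0.0162
grip_force: 81.5
```

Run:
```python
from h import *
s=state(); print(lonlat(s["ee_pos"]))
T={}
for c in("wrist","scene","top"):
    p=ctrl.get_image(c)
    if c=="scene": save(p,"s3",(270,170,510,370),3)
    handle(p,"blue",(.38,.64,.1,.36),.05,.2)
    for t in("file_blue_butt","file_blue_tip"):
        for r in ctrl.landmark_of(t,p)[:2]: w=world(p,r["at"]);print(c,t,np.round(r["at"]),round(r["conf"],2),np.round(w,4),lonlat(w))
    if c!="wrist":
        # steel/handle surface points near the file
        X=cloud(p);u=X[...,0]*np.cos(YT)+X[...,1]*np.sin(YT);l=-X[...,0]*np.sin(YT)+X[...,1]*np.cos(YT)
        for u0 in np.arange(.24,.5,.02):
            m=(u>u0)&(u<u0+.02)&(abs(l-.37)<.03)&(X[...,2]>.07)&(X[...,2]<.16)
            if m.sum()>4: print("   ",round(u0,2),m.sum(),"lat %.4f"%np.median(l[m]),"ztop %.4f"%np.median(X[...,2][m]))
```

```text
{'time_s': 6.225, 'joints': [0.3744, -0.0737, 1.6131, 0.0002, 1.6015, -0.8798], 'ee_pos': [0.4846, 0.227, 0.1088], 'tcp_rot': [3.141, 0.0004, 2.825], 'wrist_force': [-0.776, -1.1502, -2.0823], 'grip_width': 0.0162, 'grip_force': 81.5098}
[0.3867 0.3699]
blue 4060 rect mid [0.4958 0.2226] size 17.4 76.6 ang 72.0 pca yaw -0.318 pitch 0.008 z [0.1235 0.1251 0.1262]
wrist file_blue_butt [321. 357.] 0.87 [0.4752 0.2301 0.1841] [0.3768 0.3698]
wrist file_blue_tip [364. 204.] 0.67 [0.4959 0.265  0.0095] [0.3853 0.4095]
blue 298 rect mid [0.5138 0.2186] size 18.6 70.8 ang 72.1 pca yaw -0.264 pitch -0.067 z [0.1129 0.1235 0.1262]
scene file_blue_butt [375. 283.] 0.78 [0.5456 0.2149 0.1225] [0.4484 0.3779]
scene file_blue_tip [446. 248.] 0.72 [0.3682 0.2705 0.1171] [0.2626 0.3739]
scene file_blue_tip [272. 157.] 0.64 [ 0.3952 -0.2775  0.0233] [ 0.4631 -0.1367]
    0.26 41 lat 0.3701 ztop 0.1149
    0.28 45 lat 0.3696 ztop 0.1151
    0.3 42 lat 0.3701 ztop 0.1148
    0.32 15 lat 0.3720 ztop 0.1149
    0.38 222 lat 0.3689 ztop 0.1331
    0.4 107 lat 0.3745 ztop 0.1236
    0.42 97 lat 0.3747 ztop 0.1232
    0.44 82 lat 0.3729 ztop 0.1214
blue 92 rect mid [0.5185 0.2098] size 21.5 50.8 ang 87.0 pca yaw -0.072 pitch -0.339 z [0.1206 0.1247 0.1284]
top file_blue_butt [232. 173.] 0.73 [0.54   0.2043 0.1228] [0.4465 0.3661]
top file_blue_butt [223. 194.] 0.63 [0.4462 0.1463 0.4496] [0.3762 0.2811]
top file_blue_tip [205. 241.] 0.6 [0.3519 0.3048 0.0033] [0.2362 0.4012]
top file_blue_tip [401. 195.] 0.19 [ 0.4928 -0.276   0.0704] [ 0.5551 -0.1042]
    0.26 30 lat 0.3686 ztop 0.1162
    0.28 29 lat 0.3680 ztop 0.1157
    0.3 29 lat 0.3688 ztop 0.1166
    0.32 28 lat 0.3689 ztop 0.1163
    0.34 5 lat 0.3720 ztop 0.1160
    0.4 21 lat 0.3612 ztop 0.1230
    0.42 54 lat 0.3655 ztop 0.1242
    0.44 38 lat 0.3670 ztop 0.1235
```

View pics/s3.png

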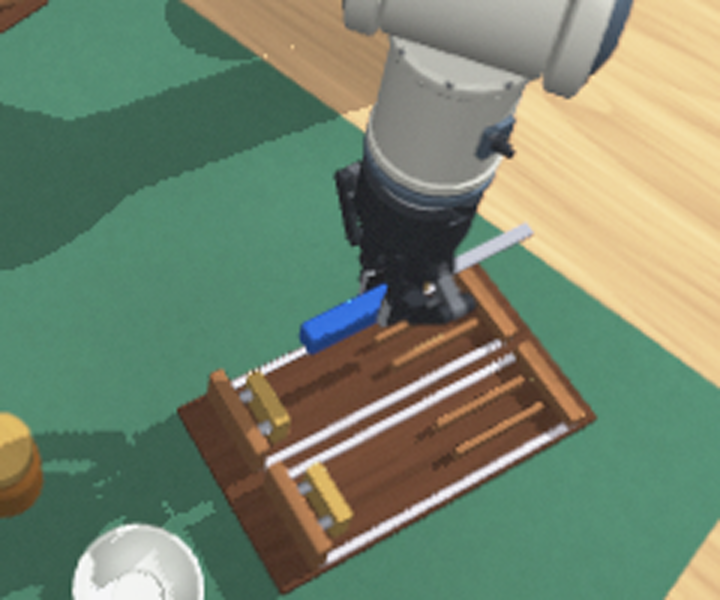

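The scene crop shows the blue file held level over the right lane, with the butt at crop (310,335) toward the cheek at (268,405) and the tip at (530,232). I'll lower it above the wall height and feel forward.

Emit:
play_rows --pt "0 0 0.2 0 0 0.005 0.1" --pt "0 0 0.35 0 0 0.005 0.1" --pt "0 0 0.405 0 0 0.005 0.1" --pt "0 0 0.405 0 0 0.005 0.1" --pt "0 0 0.405 0 0 0.005 0.1"

```text
time_s: 7.3
ee_pos: [0.4857, 0.2257, 0.028]
tcp_rot: [3.141, 0.001, 2.814]
wrist_force: [-0.1, -0.0, -0.8]
grip_width: 0.0159
grip_force: 81.5
```

Emit:
play_rows --pt "-0.02 0 0 0 0 0 0.1" --pt "-0.04 0 0 0 0 0 0.1" --pt "-0.05 0 0 0 0 0 0.1" --pt "-0.05 0 0 0 0 0 0.1" --pt "-0.05 0 0 0 0 0 0.1"

```text
time_s: 7.92
ee_pos: [0.4946, 0.2224, 0.0272]
tcp_rot: [-3.142, -0.0, 2.815]
wrist_force: [-0.7, 0.1, -1.6]
grip_width: 0.016
grip_force: 81.5
```

Run:
```python
from h import *
s=state(); print(lonlat(s["ee_pos"]),"fx",lonlat(s["wrist_force"]))
```

```text
{'time_s': 7.925, 'joints': [0.3598, -0.0053, 1.6939, 0.0, 1.4531, -0.8839], 'ee_pos': [0.4946, 0.2224, 0.0272], 'tcp_rot': [-3.1415, -0.0001, 2.8145], 'wrist_force': [-0.7389, 0.1107, -1.6416], 'grip_width': 0.016, 'grip_force': 81.5017}
[0.3977 0.3687] fx [-0.7356 -0.1311]
```

Emit:
play_rows --pt "-0.01 0.005 0 0 0 0 0.1" --pt "-0.02 0.005 0 0 0 0 0.1" --pt "-0.02 0.005 0 0 0 0 0.1" --pt "-0.02 0.005 0 0 0 0 0.1" --pt "-0.02 0.005 0 0 0 0 0.1"

```text
time_s: 8.55
ee_pos: [0.4987, 0.2221, 0.0273]
tcp_rot: [-3.142, -0.0, 2.815]
wrist_force: [-0.3, -0.4, -0.9]
grip_width: 0.0161
grip_force: 81.5
```

Emit:
play_rows --pt "-0.01 0 0 0 0 0 0.1" --pt "-0.015 0 0 0 0 0 0.1" --pt "-0.015 0 0 0 0 0 0.1" --pt "-0.015 0 0 0 0 0 0.1" --pt "-0.015 0 0 0 0 0 0.1"

```text
time_s: 9.18
ee_pos: [0.5016, 0.2211, 0.0273]
tcp_rot: [-3.142, -0.0, 2.815]
wrist_force: [0.6, 0.7, -0.7]
grip_width: 0.0156
grip_force: 81.5
```

Emit:
play_rows --pt "-0.01 0 0 0 0 0 0.1" --pt "-0.01 0 0 0 0 0 0.1" --pt "-0.01 0 0 0 0 0 0.1" --pt "-0.01 0 0 0 0 0 0.1" --pt "-0.01 0 0 0 0 0 0.1"

```text
time_s: 9.8
ee_pos: [0.5034, 0.2206, 0.0272]
tcp_rot: [-3.142, -0.0, 2.815]
wrist_force: [-2.9, 0.1, -1.2]
grip_width: 0.0158
grip_force: 81.6
```

Run:
```python
from h import *
s=state(); print(lonlat(s["ee_pos"]),"fx",lonlat(s["wrist_force"]))
```

```text
{'time_s': 9.8, 'joints': [0.351, 0.0143, 1.6743, 0.0001, 1.4532, -0.8929], 'ee_pos': [0.5034, 0.2206, 0.0272], 'tcp_rot': [-3.1416, -0.0002, 2.8147], 'wrist_force': [-2.8782, 0.0943, -1.2119], 'grip_width': 0.0158, 'grip_force': 81.579}
[0.4066 0.3697] fx [-2.7577 -0.8297]
```

Contact felt at about lon 0.4055. Pressing on.

Emit:
play_rows --pt "-0.01 0 0 0 0 0 0.1" --pt "-0.02 0 0 0 0 0 0.1" --pt "-0.025 0 0 0 0 0 0.1" --pt "-0.025 0 0 0 0 0 0.1" --pt "-0.025 0 0 0 0 0 0.1"

```text
time_s: 10.42
ee_pos: [0.5081, 0.2189, 0.0272]
tcp_rot: [-3.142, -0.0, 2.815]
wrist_force: [-3.1, 1.1, 0.4]
grip_width: 0.0159
grip_force: 81.6
```

Emit:
play_rows --pt "-0.005 0 0 0 0 0 0.1" --pt "-0.01 0 0 0 0 0 0.1" --pt "-0.01 0 0 0 0 0 0.1" --pt "-0.01 0 0 0 0 0 0.1" --pt "-0.01 0 0 0 0 0 0.1"

```text
time_s: 11.05
ee_pos: [0.51, 0.2183, 0.0272]
tcp_rot: [-3.142, -0.0, 2.815]
wrist_force: [-4.4, 1.9, -1.0]
grip_width: 0.0158
grip_force: 81.6
```

Run:
```python
from h import *
s=state(); print(lonlat(s["ee_pos"]),"fx",lonlat(s["wrist_force"]))
```

```text
{'time_s': 11.05, 'joints': [0.343, 0.0281, 1.6602, 0.0, 1.4534, -0.9009], 'ee_pos': [0.51, 0.2183, 0.0272], 'tcp_rot': [-3.1416, -0.0001, 2.8147], 'wrist_force': [-4.3954, 1.9399, -1.0379], 'grip_width': 0.0158, 'grip_force': 81.5627}
[0.4136 0.3697] fx [-4.7848  0.4348]
```

Emit:
play_rows --pt "-0.005 0 0 0 0 0 0.1" --pt "-0.005 0 0 0 0 0 0.1" --pt "-0.005 0 0 0 0 0 0.1" --pt "-0.005 0 0 0 0 0 0.1" --pt "-0.005 0 0 0 0 0 0.1"

```text
time_s: 11.68
ee_pos: [0.5107, 0.218, 0.0272]
tcp_rot: [-3.141, -0.001, 2.815]
wrist_force: [-5.3, 1.9, -0.7]
grip_width: 0.0157
grip_force: 81.7
```

At the stop. Lowering the tip behind the wall.

Emit:
play_rows --pt "0 0 0.015 0 0 0 0.1" --pt "0 0 0.03 0 0 0 0.1" --pt "0 0 0.04 0 0 0 0.1" --pt "0 0 0.045 0 0 0 0.1" --pt "0 0 0.045 0 0 0 0.1"

```text
time_s: 12.3
ee_pos: [0.5107, 0.2183, 0.0189]
tcp_rot: [3.141, -0.001, 2.815]
wrist_force: [-7.7, 2.9, 2.5]
grip_width: 0.0159
grip_force: 82.0
```

Run:
```python
from h import *
s=state(); print(lonlat(s["ee_pos"]),"fx",lonlat(s["wrist_force"]))
p=ctrl.get_image("scene");save(p,"s4",(310,220,490,370),4)
for q in(p,ctrl.get_image("top")):
        X=cloud(q);u=X[...,0]*np.cos(YT)+X[...,1]*np.sin(YT);l=-X[...,0]*np.sin(YT)+X[...,1]*np.cos(YT)
        S=cv2.cvtColor(q["color"],cv2.COLOR_RGB2HSV)[...,1]
        for u0 in np.arange(.25,.36,.01):
            m=(u>u0)&(u<u0+.01)&(abs(l-.37)<.015)&(S<60)
            if m.sum()>3: print("   ",round(u0,2),m.sum(),"lat %.4f"%np.median(l[m]),"ztop %.4f"%np.median(X[...,2][m]))
```

```text
{'time_s': 12.3, 'joints': [0.3422, 0.0368, 1.6668, 0.0007, 1.4384, -0.9019], 'ee_pos': [0.5107, 0.2183, 0.0189], 'tcp_rot': [3.1412, -0.0007, 2.8148], 'wrist_force': [-7.7331, 2.9314, 2.463], 'grip_width': 0.0159, 'grip_force': 82.0424}
[0.4143 0.3699] fx [-8.2643  0.3087]
    0.28 17 lat 0.3714 ztop 0.0243
    0.29 26 lat 0.3708 ztop 0.0249
    0.3 42 lat 0.3633 ztop 0.3730
    0.31 70 lat 0.3656 ztop 0.3770
    0.32 86 lat 0.3683 ztop 0.3765
    0.33 85 lat 0.3718 ztop 0.3750
    0.34 42 lat 0.3742 ztop 0.3733
    0.35 24 lat 0.3751 ztop 0.0274
    0.28 13 lat 0.3737 ztop 0.0237
    0.29 17 lat 0.3703 ztop 0.0258
    0.3 25 lat 0.3687 ztop 0.0263
    0.31 45 lat 0.3648 ztop 0.3778
    0.32 64 lat 0.3670 ztop 0.3765
    0.33 63 lat 0.3703 ztop 0.3748
    0.34 40 lat 0.3715 ztop 0.3683
    0.35 53 lat 0.3782 ztop 0.3697
```

View pics/s4.png

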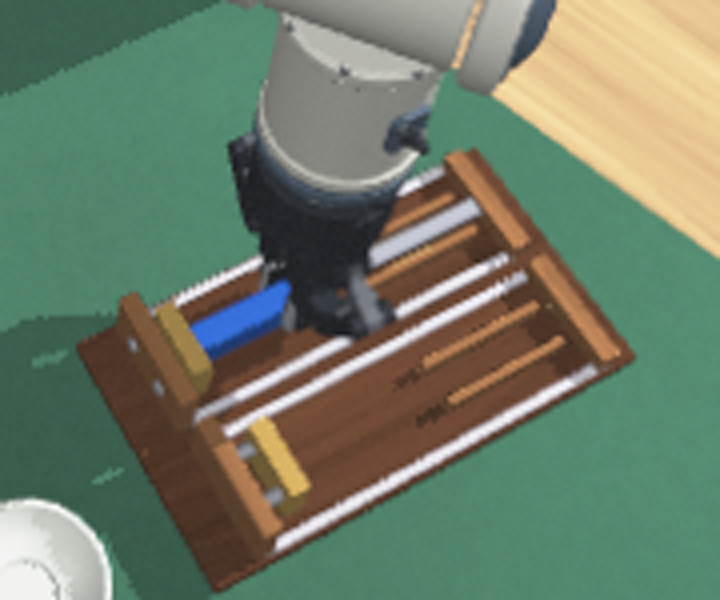

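The blade tip (crop 475,208) lies between the ribs just inside the wall, and the cheek is pressed fully back. I'll lower the last bit, then release.

Emit:
play_rows --pt "0 0 0.006 0 0 0 0.1" --pt "0 0 0.012 0 0 0 0.1" --pt "0 0 0.012 0 0 0 0.1" --pt "0 0 0.012 0 0 0 0.1" --pt "0 0 0.012 0 0 0 0.1"

```text
time_s: 13.02
ee_pos: [0.5107, 0.2183, 0.0165]
tcp_rot: [3.141, -0.001, 2.815]
wrist_force: [-7.1, 1.9, 2.7]
grip_width: 0.016
grip_force: 82.1
```

Emit:
play_rows --pt "0 0 0 0 0 0 0.22" --pt "0 0 0 0 0 0 0.35" --pt "0 0 0 0 0 0 0.4" --pt "0 0 0 0 0 0 0.4" --pt "0 0 0 0 0 0 0.4"

```text
time_s: 13.65
ee_pos: [0.5111, 0.2178, 0.0159]
tcp_rot: [-3.142, 0.0, 2.815]
wrist_force: [-0.0, -1.0, -0.2]
grip_width: 0.0343
grip_force: 0.0
```

Emit:
play_rows --pt "0 0 -0.1 0 0 0 0.4" --pt "0 0 -0.3 0 0 0 0.4" --pt "0 0 -0.55 0 0 0 0.4" --pt "0 0 -0.7 0 0 0 0.4" --pt "0 0 -0.7 0 0 0 0.4"

```text
time_s: 14.28
ee_pos: [0.5127, 0.2185, 0.1611]
tcp_rot: [3.137, 0.006, 2.815]
wrist_force: [0.1, -0.1, -0.7]
grip_width: 0.0341
grip_force: 0.0
```

```bash
cat >> h.py <<'E'
def prof(q,lat,u0,u1,zr=(.005,.06)):
    X=cloud(q);u=X[...,0]*np.cos(YT)+X[...,1]*np.sin(YT);l=-X[...,0]*np.sin(YT)+X[...,1]*np.cos(YT)
    for a in np.arange(u0,u1,.02):
        m=(u>a)&(u<a+.02)&(abs(l-lat)<.004)&(X[...,2]>zr[0])&(X[...,2]<zr[1])
        if m.sum()>2: print("  ",round(a,2),m.sum(),"z %.4f"%np.median(X[...,2][m]))
E
python3 - <<'E'
from h import *
s=state()
for c in("wrist","top"):
    p=ctrl.get_image(c); 
    if c=="wrist": save(p,"w5")
    handle(p,"blue",(.38,.64,.1,.36),.026,.2)
    prof(p,.370,.28,.48)
    for t in("file_blue_butt","file_blue_tip"):
        for r in ctrl.landmark_of(t,p)[:1]: w=world(p,r["at"]);print(c,t,np.round(r["at"]),round(r["conf"],2),np.round(w,4),lonlat(w))
a=np.array([-.28,-.02]);
E
```

```text
{'time_s': 14.275, 'joints': [0.3419, -0.034, 1.482, -0.0, 1.6854, -0.902], 'ee_pos': [0.5127, 0.2185, 0.1611], 'tcp_rot': [3.1366, 0.0064, 2.8146], 'wrist_force': [0.1174, -0.0666, -0.697], 'grip_width': 0.0341, 'grip_force': 0.0}
blue 1365 rect mid [0.5252 0.2126] size 17.0 89.0 ang 70.7 pca yaw -0.326 pitch 0.009 z [0.0308 0.0326 0.0337]
   0.28 235 z 0.0228
   0.3 215 z 0.0229
   0.32 205 z 0.0230
   0.34 198 z 0.0232
   0.36 189 z 0.0236
   0.38 195 z 0.0321
   0.4 156 z 0.0326
   0.42 151 z 0.0328
   0.44 141 z 0.0329
   0.46 184 z 0.0336
wrist file_blue_butt [320. 246.] 0.76 [0.566  0.2013 0.0332] [0.4721 0.3715]
wrist file_blue_tip [319.  42.] 0.61 [0.3837 0.2625 0.0253] [0.2798 0.3712]
blue 112 rect mid [0.5256 0.2132] size 18.4 85.4 ang 71.4 pca yaw -0.325 pitch 0.003 z [0.0276 0.0323 0.0362]
   0.28 21 z 0.0239
   0.3 14 z 0.0236
   0.32 3 z 0.0230
   0.36 5 z 0.0219
   0.38 18 z 0.0309
   0.4 6 z 0.0339
   0.44 16 z 0.0325
   0.46 18 z 0.0345
top file_blue_butt [239. 171.] 0.5 [0.5627 0.2017 0.0341] [0.4688 0.3708]
top file_blue_tip [274. 119.] 0.68 [0.7137 0.0973 0.0673] [0.6453 0.3201]
```

View pics/w5.png

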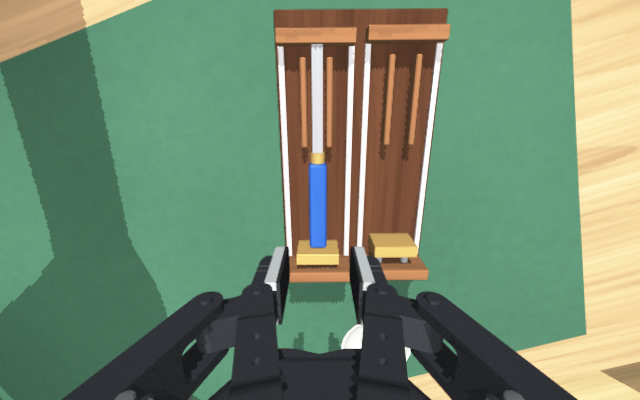

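Blue is clamped flat: the blade sits between the ribs with its tip at (317,45) against the wall, and the butt at (318,247) presses the cheek. Now the red file.

```bash
cat >> h.py <<'E'
def slope(yaw,p=.42):
    a=np.array([np.cos(p)*np.cos(yaw),np.cos(p)*np.sin(yaw),np.sin(p)]);n=np.array([-np.sin(p)*np.cos(yaw),-np.sin(p)*np.sin(yaw),np.cos(p)])
    return a,n,R.from_matrix(np.stack([-a,np.cross(-n,-a),-n],1))
E
python3 - <<'E'
from h import *
a,n,r=slope(-.057); o=np.array([.547,-.279,.075]); g=o-.01*a+.005*n
print(np.round(g,4)); rel([(g+.1*n,r)])
E
```

```text
[ 0.5358 -0.2784  0.0755]
inc [-0.7206, -2.3623, -0.0606] [-0.037, -0.2673, -0.1692] mm 494.1 deg 28.7
```

Emit:
play_rows --pt "-0.06 -0.2 -0.1 0 0 0 0.5" --pt "-0.12 -0.4 -0.2 0 0 0 0.5" --pt "-0.18 -0.6 -0.2 0 0 -0.05 0.5" --pt "-0.24 -0.8 -0.2 0 0 -0.1 0.5" --pt "-0.3 -1.0 -0.2 0 0 -0.15 0.5"

```text
time_s: 15.2
ee_pos: [0.5031, 0.008, 0.1948]
tcp_rot: [-3.141, -0.002, 3.053]
wrist_force: [0.8, -0.2, -0.1]
grip_width: 0.0427
grip_force: 0.0
```

Run:
```python
from h import *
a,n,r=slope(-.057); o=np.array([.547,-.279,.075]); g=o-.01*a+.005*n
state();rel([(g+.1*n,r)])
```

```text
{'time_s': 15.2, 'joints': [-0.0518, -0.1731, 1.5522, -0.0, 1.7641, -1.5339], 'ee_pos': [0.5031, 0.008, 0.1948], 'tcp_rot': [-3.1415, -0.0016, 3.0529], 'wrist_force': [0.8399, -0.2454, -0.1179], 'grip_width': 0.0427, 'grip_force': 0.0}
inc [-0.0864, -1.4179, 0.1402] [-0.0043, -0.2684, -0.0199] mm 285.5 deg 24.2
```

Emit:
play_rows --pt "-0.02 -0.25 0 0 -0.05 -0.01 0.5" --pt "-0.03 -0.5 0.03 0 -0.1 -0.01 0.5" --pt "-0.05 -0.75 0.07 0 -0.17 -0.02 0.5" --pt "-0.07 -0.95 0.1 0 -0.23 -0.02 0.5" --pt "-0.085 -1.0 0.14 0 -0.268 -0.02 0.5"

```text
time_s: 15.82
ee_pos: [0.5012, -0.1937, 0.1666]
tcp_rot: [-3.134, 0.422, 3.08]
wrist_force: [-0.4, -0.3, -0.2]
grip_width: 0.0426
grip_force: 0.0
```

Run:
```python
from h import *
a,n,r=slope(-.057); o=np.array([.547,-.279,.075]); g=o-.01*a+.005*n
state();rel([(g+.1*n,r)])
```

```text
{'time_s': 15.825, 'joints': [-0.5511, -0.4511, 1.8768, 0.1924, 1.3398, -2.0674], 'ee_pos': [0.5012, -0.1937, 0.1666], 'tcp_rot': [-3.1343, 0.4218, 3.0802], 'wrist_force': [-0.4374, -0.3499, -0.1772], 'grip_width': 0.0426, 'grip_force': 0.0}
inc [0.0042, -0.4126, -0.0002] [-0.0058, 0.0011, -0.0026] mm 82.5 deg 0.6
```

Emit:
play_rows --pt "0 -0.2 0 0 0 0 0.5" --pt "0 -0.35 0 -0.003 0 -0.002 0.5" --pt "0.004 -0.413 0 -0.006 0 -0.002 0.5" --pt "0.004 -0.413 0 -0.006 0 -0.002 0.5" --pt "0.004 -0.413 0 -0.006 0 -0.002 0.5"

```text
time_s: 16.45
ee_pos: [0.4967, -0.2729, 0.1678]
tcp_rot: [3.14, 0.421, 3.088]
wrist_force: [0.1, -0.4, 0.6]
grip_width: 0.0428
grip_force: 0.0
```

Run:
```python
from h import *
a,n,r=slope(-.057); o=np.array([.547,-.279,.075]); g=o-.01*a+.005*n
state();rel([(g,r)])
p=ctrl.get_image("wrist");save(p,"w6")
X=cloud(p);H,S,V=np.moveaxis(cv2.cvtColor(p["color"],cv2.COLOR_RGB2HSV).astype(int),2,0)
m=((H<5)|(H>174))&(S>170)&(abs(X[...,0]-.54)<.08)&(abs(X[...,1]+.28)<.04)&(X[...,2]>.05)
q=X[m]-o; b=np.cross(n,a)
A,B,N=q@a,q@b,q@n
k=abs(N-np.median(N))<.004
print(m.sum(),"along",np.round(np.percentile(A[k],[1,99]),4),"lat",np.round(np.percentile(B[k],[2,98]),4),"norm",np.round(np.percentile(N,[5,50,95]),4))
print("slope lat/along %.4f norm/along %.4f"%(np.polyfit(A[k],B[k],1)[0],np.polyfit(A[k],N[k],1)[0]))
for t in("file_red_butt","file_red_tip"):
    for r in ctrl.landmark_of(t,p)[:1]: w=world(p,r["at"]);print(t,np.round(r["at"]),round(r["conf"],2),np.round(w,4))
```

```text
{'time_s': 16.45, 'joints': [-0.7156, -0.3322, 1.7852, 0.2609, 1.3576, -2.2454], 'ee_pos': [0.4967, -0.2729, 0.1678], 'tcp_rot': [3.14, 0.4206, 3.0875], 'wrist_force': [0.1018, -0.3574, 0.6203], 'grip_width': 0.0428, 'grip_force': 0.0}
inc [0.0087, -0.0173, 0.5019] [0.0018, 0.0004, 0.0017] mm 100.5 deg 0.2
1962 along [-0.0476  0.0387] lat [-0.0124  0.0037] norm [0.0216 0.0231 0.0243]
slope lat/along 0.0038 norm/along 0.0052
file_red_butt [173.  75.] 0.81 [ 0.4424 -0.3993  0.0033]
file_red_tip [ 96. 222.] 0.93 [ 0.6229 -0.5789 -0.    ]
```

View pics/w6.png

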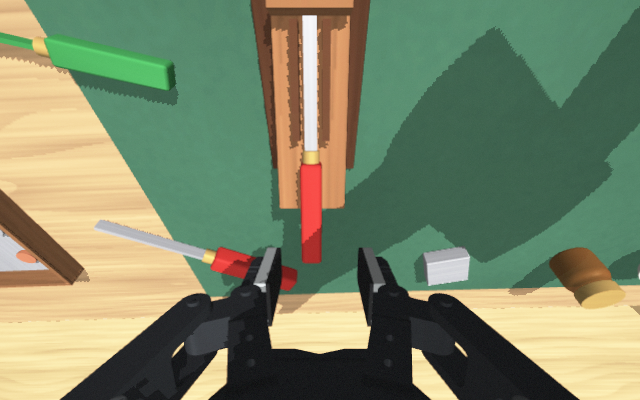

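The small red file sits between the fingers: the handle runs from (311,262) to (311,165) and overhangs the rest, about 8 px left of centre. The bigger red file is well outside the grasp at (250,268).

Emit:
play_rows --pt "0.024 -0.03 0.15 0 0 0 0.5" --pt "0.024 -0.03 0.3 0 0 0 0.5" --pt "0.024 -0.03 0.42 0 0 0 0.5" --pt "0.024 -0.03 0.48 0 0 0 0.5" --pt "0.024 -0.03 0.5 0 0 0 0.5"

```text
time_s: 17.23
ee_pos: [0.5328, -0.2812, 0.0745]
tcp_rot: [3.14, 0.42, 3.088]
wrist_force: [0.3, 0.4, -0.0]
grip_width: 0.0427
grip_force: 0.0
```

Emit:
play_rows --pt "0 0 0 0 0 0 0.1" --pt "0 0 0 0 0 0 0.1" --pt "0 0 0 0 0 0 0.1" --pt "0 0 0 0 0 0 0.1" --pt "0 0 0 0 0 0 0.1" --newtons 80

```text
time_s: 17.85
ee_pos: [0.533, -0.2822, 0.0764]
tcp_rot: [-3.141, 0.423, 3.087]
wrist_force: [-3.3, 1.6, 5.6]
grip_width: 0.0158
grip_force: 80.9
```

Run:
```python
from h import *
s=state()
rel([(lane(.3885,.450,.16),flat(YT+np.pi))])
```

```text
{'time_s': 17.85, 'joints': [-0.6801, -0.1939, 1.8347, 0.2644, 1.1642, -2.2603], 'ee_pos': [0.533, -0.2822, 0.0764], 'tcp_rot': [-3.1413, 0.4226, 3.0874], 'wrist_force': [-3.2572, 1.6025, 5.5629], 'grip_width': 0.0158, 'grip_force': 80.8877}
inc [0.0691, 2.9127, -0.4904] [0.0363, 0.2674, 0.1698] mm 590.9 deg 28.7
```

Emit:
play_rows --pt "0 0 -0.15 0 0 0 0.1" --pt "0 0 -0.35 0 0 0 0.1" --pt "0 0.1 -0.55 0 0.07 0 0.1" --pt "0 0.3 -0.6 0 0.14 0.02 0.1" --pt "0 0.5 -0.6 0 0.21 0.04 0.1"

```text
time_s: 18.48
ee_pos: [0.4892, -0.179, 0.1866]
tcp_rot: [3.127, 0.091, 3.023]
wrist_force: [0.6, 0.3, -0.9]
grip_width: 0.016
grip_force: 80.0
```

Run:
```python
from h import *
s=state()
rel([(lane(.3885,.450,.16),flat(YT+np.pi))])
```

```text
{'time_s': 18.475, 'joints': [-0.4444, -0.2047, 1.5969, 0.0432, 1.6682, -1.8912], 'ee_pos': [0.4892, -0.179, 0.1866], 'tcp_rot': [3.1268, 0.0906, 3.0229], 'wrist_force': [0.6456, 0.2993, -0.9123], 'grip_width': 0.016, 'grip_force': 80.0122}
inc [0.184, 2.4016, 0.1525] [0.0154, 0.0565, 0.1316] mm 482.7 deg 13.0
```

Emit:
play_rows --pt "0.02 0.24 0 0.005 0.02 0.03 0.1" --pt "0.04 0.48 0 0.01 0.04 0.06 0.1" --pt "0.05 0.7 0 0.015 0.056 0.1 0.1" --pt "0.07 0.9 0 0.015 0.056 0.13 0.1" --pt "0.08 1.0 0 0.015 0.056 0.132 0.1"

```text
time_s: 19.1
ee_pos: [0.496, 0.0232, 0.1859]
tcp_rot: [3.139, -0.0, 2.82]
wrist_force: [0.1, -0.8, -0.6]
grip_width: 0.0163
grip_force: 80.0
```

Run:
```python
from h import *
s=state()
rel([(lane(.3785,.450,.11),flat(YT+np.pi))])
```

```text
{'time_s': 19.1, 'joints': [-0.0237, -0.1933, 1.5858, 0.0028, 1.7488, -1.2726], 'ee_pos': [0.496, 0.0232, 0.1859], 'tcp_rot': [3.1389, -0.0005, 2.8202], 'wrist_force': [0.1128, -0.8488, -0.6341], 'grip_width': 0.0163, 'grip_force': 80.0455}
inc [0.4159, 1.3488, 0.3832] [0.0017, -0.0003, 0.0023] mm 292.5 deg 0.3
```

Emit:
play_rows --pt "0.08 0.25 0 0 0 0.002 0.1" --pt "0.16 0.5 0 0 0 0.002 0.1" --pt "0.24 0.75 0.05 0 0 0.002 0.1" --pt "0.32 0.95 0.1 0 0 0.002 0.1" --pt "0.416 1.0 0.15 0 0 0.002 0.1"

```text
time_s: 19.73
ee_pos: [0.4801, 0.2392, 0.1555]
tcp_rot: [3.14, -0.001, 2.818]
wrist_force: [-1.1, -0.9, -0.8]
grip_width: 0.0159
grip_force: 80.0
```

Emit:
play_rows --pt "0 0.2 0.05 0 0 0 0.1" --pt "0 0.349 0.15 0 0 0 0.1" --pt "0 0.349 0.233 0 0 0 0.1" --pt "0 0.349 0.233 0 0 0 0.1" --pt "0 0.349 0.233 0 0 0 0.1"

```text
time_s: 20.35
ee_pos: [0.5033, 0.3025, 0.1112]
tcp_rot: [3.139, 0.001, 2.814]
wrist_force: [-0.6, 0.5, -1.2]
grip_width: 0.0159
grip_force: 80.0
```

Run:
```python
from h import *
s=state(); print(lonlat(s["ee_pos"]))
for c in("wrist","scene","top"):
    p=ctrl.get_image(c)
    handle(p,"red",(.36,.64,.17,.40),.05,.2)
    for t in("file_red_butt","file_red_tip"):
        for r in ctrl.landmark_of(t,p)[:3]:
            w=world(p,r["at"])
            if w[1]>.1: print(c,t,np.round(r["at"]),round(r["conf"],2),np.round(w,4),lonlat(w))
    if c!="wrist":
        X=cloud(p);u=X[...,0]*np.cos(YT)+X[...,1]*np.sin(YT);l=-X[...,0]*np.sin(YT)+X[...,1]*np.cos(YT)
        for u0 in np.arange(.22,.5,.01):
            m=(u>u0)&(u<u0+.01)&(abs(l-.45)<.03)&(X[...,2]>.07)&(X[...,2]<.16)
            if m.sum()>4: print("   ",round(u0,2),m.sum(),"lat %.4f"%np.median(l[m]),"ztop %.4f"%np.median(X[...,2][m]))
```

```text
{'time_s': 20.35, 'joints': [0.4825, 0.0638, 1.4717, 0.0013, 1.6035, -0.7611], 'ee_pos': [0.5033, 0.3025, 0.1112], 'tcp_rot': [3.1388, 0.0008, 2.8145], 'wrist_force': [-0.6149, 0.5445, -1.2289], 'grip_width': 0.0159, 'grip_force': 80.0107}
[0.3804 0.4474]
red 4692 rect mid [0.5097 0.2999] size 17.7 86.2 ang 71.2 pca yaw -0.332 pitch 0.011 z [0.1256 0.1273 0.1283]
wrist file_red_butt [320. 342.] 0.69 [0.5427 0.2891 0.1274] [0.422  0.4473]
red 273 rect mid [0.5273 0.2983] size 17.5 61.3 ang 72.8 pca yaw -0.263 pitch -0.096 z [0.1141 0.1273 0.1302]
scene file_red_butt [398. 313.] 0.97 [0.5126 0.2708 0.0082] [0.3993 0.4203]
scene file_red_tip [478. 271.] 0.68 [ 2.878e-01  3.453e-01 -2.000e-04] [0.1625 0.4191]
    0.24 21 lat 0.4490 ztop 0.1183
    0.25 23 lat 0.4501 ztop 0.1185
    0.26 25 lat 0.4499 ztop 0.1192
    0.27 20 lat 0.4512 ztop 0.1186
    0.28 21 lat 0.4496 ztop 0.1180
    0.29 17 lat 0.4520 ztop 0.1192
    0.3 8 lat 0.4539 ztop 0.1183
    0.37 38 lat 0.4409 ztop 0.1306
    0.38 114 lat 0.4493 ztop 0.1313
    0.39 122 lat 0.4529 ztop 0.1296
    0.4 52 lat 0.4521 ztop 0.1269
    0.41 55 lat 0.4513 ztop 0.1275
    0.42 53 lat 0.4512 ztop 0.1274
    0.43 55 lat 0.4494 ztop 0.1234
red 114 rect mid [0.5149 0.2919] size 25.7 75.9 ang 82.9 pca yaw -0.118 pitch -0.406 z [0.1177 0.1274 0.18  ]
top file_red_butt [203. 169.] 0.73 [0.551  0.2835 0.1277] [0.4316 0.4446]
    0.24 13 lat 0.4514 ztop 0.1190
    0.25 16 lat 0.4503 ztop 0.1184
    0.26 14 lat 0.4494 ztop 0.1187
    0.27 15 lat 0.4509 ztop 0.1183
    0.28 15 lat 0.4488 ztop 0.1184
    0.29 15 lat 0.4505 ztop 0.1191
    0.3 14 lat 0.4497 ztop 0.1186
    0.31 9 lat 0.4538 ztop 0.1176
    0.35 7 lat 0.4414 ztop 0.1196
    0.36 14 lat 0.4418 ztop 0.1248
    0.39 10 lat 0.4418 ztop 0.1255
    0.4 27 lat 0.4464 ztop 0.1264
    0.41 31 lat 0.4468 ztop 0.1259
    0.42 31 lat 0.4469 ztop 0.1275
    0.43 13 lat 0.4456 ztop 0.1268
```

Red is held level, with its underside 5.9 mm below the TCP and the blade at lat 0.450. Lowering and feeling forward.

Emit:
play_rows --pt "0 0.005 0.15 0 0 0 0.1" --pt "0 0.006 0.3 0 0 0 0.1" --pt "0 0.006 0.38 0 0 0 0.1" --pt "0 0.006 0.421 0 0 0 0.1" --pt "0 0.006 0.421 0 0 0 0.1"

```text
time_s: 21.42
ee_pos: [0.5032, 0.3043, 0.0258]
tcp_rot: [3.141, -0.001, 2.816]
wrist_force: [-2.4, -3.0, -3.3]
grip_width: 0.0159
grip_force: 79.7
```

Emit:
play_rows --pt "-0.05 0 0 0 0 0 0.1" --pt "-0.09 0 0 0 0 0 0.1" --pt "-0.12 0 0 0 0 0 0.1" --pt "-0.125 0 0 0 0 0 0.1" --pt "-0.125 0 0 0 0 0 0.1"

```text
time_s: 22.05
ee_pos: [0.5279, 0.2973, 0.0269]
tcp_rot: [3.137, 0.001, 2.815]
wrist_force: [-0.0, 1.5, -1.5]
grip_width: 0.016
grip_force: 80.0
```

Run:
```python
from h import *
s=state(); print(lonlat(s["ee_pos"]),"fx",lonlat(s["wrist_force"]))
```

```text
{'time_s': 22.05, 'joints': [0.4557, 0.1592, 1.5213, 0.002, 1.4572, -0.7893], 'ee_pos': [0.5279, 0.2973, 0.0269], 'tcp_rot': [3.1374, 0.0014, 2.8155], 'wrist_force': [-0.0084, 1.4756, -1.4835], 'grip_width': 0.016, 'grip_force': 80.0332}
[0.4054 0.4503] fx [-0.4791  1.3956]
```

Now 2 mm steps.

Emit:
play_rows --pt "-0.01 0 0 0 0 0 0.1" --pt "-0.02 0 0 0 0 0 0.1" --pt "-0.025 0 0 0 0 0 0.1" --pt "-0.025 0 0 0 0 0 0.1" --pt "-0.025 0 0 0 0 0 0.1"

```text
time_s: 22.68
ee_pos: [0.532, 0.2952, 0.0261]
tcp_rot: [3.139, 0.0, 2.816]
wrist_force: [-1.0, 0.1, -0.8]
grip_width: 0.0161
grip_force: 80.0
```

Emit:
play_rows --pt "-0.01 0 0 0 0 0 0.1" --pt "-0.01 0 0 0 0 0 0.1" --pt "-0.01 0 0 0 0 0 0.1" --pt "-0.01 0 0 0 0 0 0.1" --pt "-0.01 0 0 0 0 0 0.1"

```text
time_s: 23.3
ee_pos: [0.5339, 0.2946, 0.0262]
tcp_rot: [3.139, 0.0, 2.816]
wrist_force: [0.1, -0.3, -0.1]
grip_width: 0.0162
grip_force: 80.0
```

Emit:
play_rows --pt "-0.01 0 0 0 0 0 0.1" --pt "-0.01 0 0 0 0 0 0.1" --pt "-0.01 0 0 0 0 0 0.1" --pt "-0.01 0 0 0 0 0 0.1" --pt "-0.01 0 0 0 0 0 0.1"

```text
time_s: 23.92
ee_pos: [0.5357, 0.294, 0.0262]
tcp_rot: [3.139, -0.0, 2.816]
wrist_force: [-1.4, 0.2, -0.2]
grip_width: 0.0161
grip_force: 80.1
```

Run:
```python
from h import *
s=state(); print(lonlat(s["ee_pos"]),"fx",lonlat(s["wrist_force"]))
```

```text
{'time_s': 23.925, 'joints': [0.4453, 0.1752, 1.5049, 0.0018, 1.4598, -0.7998], 'ee_pos': [0.5357, 0.294, 0.0262], 'tcp_rot': [3.1391, -0.0001, 2.8158], 'wrist_force': [-1.4298, 0.1914, -0.1629], 'grip_width': 0.0161, 'grip_force': 80.063}
[0.4138 0.4497] fx [-1.416  -0.2752]
```

Emit:
play_rows --pt "-0.01 0 0 0 0 0 0.1" --pt "-0.01 0 0 0 0 0 0.1" --pt "-0.01 0 0 0 0 0 0.1" --pt "-0.01 0 0 0 0 0 0.1" --pt "-0.01 0 0 0 0 0 0.1"

```text
time_s: 24.55
ee_pos: [0.5376, 0.2934, 0.0262]
tcp_rot: [3.139, 0.0, 2.816]
wrist_force: [-2.6, 0.2, -0.8]
grip_width: 0.016
grip_force: 80.1
```

Emit:
play_rows --pt "-0.01 0 0 0 0 0 0.1" --pt "-0.01 0 0 0 0 0 0.1" --pt "-0.01 0 0 0 0 0 0.1" --pt "-0.01 0 0 0 0 0 0.1" --pt "-0.01 0 0 0 0 0 0.1"

```text
time_s: 25.18
ee_pos: [0.5395, 0.2927, 0.0262]
tcp_rot: [3.139, 0.0, 2.816]
wrist_force: [-2.9, 2.8, -0.9]
grip_width: 0.0162
grip_force: 80.1
```

Emit:
play_rows --pt "-0.01 0 0 0 0 0 0.1" --pt "-0.01 0 0 0 0 0 0.1" --pt "-0.01 0 0 0 0 0 0.1" --pt "-0.01 0 0 0 0 0 0.1" --pt "-0.01 0 0 0 0 0 0.1"

```text
time_s: 25.8
ee_pos: [0.5415, 0.292, 0.0262]
tcp_rot: [3.139, 0.0, 2.816]
wrist_force: [-3.4, 2.5, -0.4]
grip_width: 0.0158
grip_force: 80.1
```

Run:
```python
from h import *
s=state(); print(lonlat(s["ee_pos"]),"fx",lonlat(s["wrist_force"]))
```

```text
{'time_s': 25.8, 'joints': [0.4384, 0.1857, 1.493, 0.0017, 1.4611, -0.8066], 'ee_pos': [0.5415, 0.292, 0.0262], 'tcp_rot': [3.1392, 0.0001, 2.8157], 'wrist_force': [-3.3751, 2.5303, -0.4325], 'grip_width': 0.0158, 'grip_force': 80.0856}
[0.4199 0.4497] fx [-4.0064  1.3201]
```

Emit:
play_rows --pt "-0.006 0 0 0 0 0 0.1" --pt "-0.006 0 0 0 0 0 0.1" --pt "-0.006 0 0 0 0 0 0.1" --pt "-0.006 0 0 0 0 0 0.1" --pt "-0.006 0 0 0 0 0 0.1"

```text
time_s: 26.42
ee_pos: [0.5426, 0.2917, 0.0262]
tcp_rot: [3.139, 0.0, 2.816]
wrist_force: [-3.1, 2.4, -0.6]
grip_width: 0.0157
grip_force: 80.1
```

Emit:
play_rows --pt "-0.005 0 0 0 0 0 0.1" --pt "-0.005 0 0 0 0 0 0.1" --pt "-0.005 0 0 0 0 0 0.1" --pt "-0.005 0 0 0 0 0 0.1" --pt "-0.005 0 0 0 0 0 0.1"

```text
time_s: 27.05
ee_pos: [0.5436, 0.2913, 0.0262]
tcp_rot: [3.139, 0.0, 2.816]
wrist_force: [-4.5, 2.5, -1.1]
grip_width: 0.0162
grip_force: 80.1
```

Run:
```python
from h import *
s=state(); print(lonlat(s["ee_pos"]),"fx",lonlat(s["wrist_force"]))
```

```text
{'time_s': 27.05, 'joints': [0.4359, 0.1897, 1.4886, 0.0016, 1.4616, -0.8091], 'ee_pos': [0.5436, 0.2913, 0.0262], 'tcp_rot': [3.1392, 0.0001, 2.8156], 'wrist_force': [-4.5237, 2.502, -1.0734], 'grip_width': 0.0162, 'grip_force': 80.0889}
[0.4221 0.4496] fx [-5.0858  0.9265]
```

One more millimetre to confirm the stop.

Emit:
play_rows --pt "-0.004 0 0 0 0 0 0.1" --pt "-0.004 0 0 0 0 0 0.1" --pt "-0.004 0 0 0 0 0 0.1" --pt "-0.004 0 0 0 0 0 0.1" --pt "-0.004 0 0 0 0 0 0.1"

```text
time_s: 27.68
ee_pos: [0.5438, 0.2913, 0.0262]
tcp_rot: [3.139, -0.001, 2.816]
wrist_force: [-5.4, 3.2, 1.1]
grip_width: 0.016
grip_force: 80.2
```

Run:
```python
from h import *
s=state(); print(lonlat(s["ee_pos"]),"fx",lonlat(s["wrist_force"]))
```

```text
{'time_s': 27.675, 'joints': [0.4353, 0.191, 1.4871, 0.0023, 1.4627, -0.81], 'ee_pos': [0.5438, 0.2913, 0.0262], 'tcp_rot': [3.1394, -0.001, 2.8158], 'wrist_force': [-5.3893, 3.2294, 1.0535], 'grip_width': 0.016, 'grip_force': 80.2372}
[0.4223 0.4497] fx [-6.1383  1.3395]
```

At the stop. Lowering.

Emit:
play_rows --pt "0 0 0.015 0 0 0 0.1" --pt "0 0 0.03 0 0 0 0.1" --pt "0 0 0.042 0 0 0 0.1" --pt "0 0 0.05 0 0 0 0.1" --pt "0 0 0.05 0 0 0 0.1"

```text
time_s: 28.3
ee_pos: [0.5438, 0.2914, 0.0167]
tcp_rot: [3.139, -0.001, 2.816]
wrist_force: [-6.7, 2.3, 2.7]
grip_width: 0.0163
grip_force: 80.6
```

Run:
```python
from h import *
s=state(); print(lonlat(s["ee_pos"]),"fx",lonlat(s["wrist_force"]))
for q in(ctrl.get_image("scene"),ctrl.get_image("top")): prof(q,.45,.25,.36,(.008,.06)); print()
```

```text
{'time_s': 28.3, 'joints': [0.4355, 0.1981, 1.4964, 0.0024, 1.446, -0.81], 'ee_pos': [0.5438, 0.2914, 0.0167], 'tcp_rot': [3.1391, -0.0009, 2.8159], 'wrist_force': [-6.6616, 2.2652, 2.6725], 'grip_width': 0.0163, 'grip_force': 80.5899}
[0.4223 0.4498] fx [-7.0361  0.0195]
   0.25 14 z 0.0119
   0.27 29 z 0.0228
   0.29 26 z 0.0233
   0.31 28 z 0.0227
   0.33 21 z 0.0229

   0.31 20 z 0.0229
   0.33 23 z 0.0219
   0.35 15 z 0.0245
```

The blade top is at 0.023 all along, as it must be, so the tip is down behind the wall. Releasing and retreating.

Emit:
play_rows --pt "0 0 0.002 0 0 0 0.22" --pt "0 0 0.002 0 0 0 0.35" --pt "0 0 0.002 0 0 0 0.4" --pt "0 0 0.002 0 0 0 0.4" --pt "0 0 0.002 0 0 0 0.4"

```text
time_s: 29.02
ee_pos: [0.5445, 0.291, 0.0158]
tcp_rot: [3.139, 0.0, 2.816]
wrist_force: [0.5, 0.2, 0.2]
grip_width: 0.0342
grip_force: 0.0
```

Emit:
play_rows --pt "0 0 -0.1 0 0 0 0.4" --pt "0 0 -0.3 0 0 0 0.4" --pt "0 0 -0.55 0 0 0 0.4" --pt "0 0 -0.8 0 0 0 0.4" --pt "0 0 -0.8 0 0 0 0.4"

```text
time_s: 29.65
ee_pos: [0.5463, 0.2917, 0.1843]
tcp_rot: [3.131, 0.009, 2.816]
wrist_force: [0.9, -0.7, -0.3]
grip_width: 0.0341
grip_force: 0.0
```

Run:
```python
from h import *
s=state()
p=ctrl.get_image("wrist");save(p,"w9")
handle(p,"blue",(.38,.64,.1,.36),.026,.2);handle(p,"red",(.38,.64,.1,.36),.026,.2)
for l in(.37,.45): prof(p,l,.28,.48);print()
```

```text
{'time_s': 29.65, 'joints': [0.4346, 0.1257, 1.2767, 0.0016, 1.7251, -0.8099], 'ee_pos': [0.5463, 0.2917, 0.1843], 'tcp_rot': [3.1306, 0.0092, 2.8156], 'wrist_force': [0.8716, -0.664, -0.2644], 'grip_width': 0.0341, 'grip_force': 0.0}
blue 1362 rect mid [0.525  0.2134] size 18.6 87.4 ang 71.3 pca yaw -0.324 pitch 0.011 z [0.0296 0.0324 0.0338]
red 1261 rect mid [0.5484 0.2891] size 16.9 88.4 ang 71.6 pca yaw -0.326 pitch 0.009 z [0.0308 0.0325 0.0337]
   0.28 269 z 0.0225
   0.3 253 z 0.0225
   0.32 240 z 0.0226
   0.34 196 z 0.0228
   0.36 182 z 0.0233
   0.38 155 z 0.0318
   0.4 143 z 0.0325
   0.42 135 z 0.0327
   0.44 127 z 0.0329
   0.46 156 z 0.0338

   0.28 188 z 0.0228
   0.3 181 z 0.0227
   0.32 167 z 0.0231
   0.34 168 z 0.0230
   0.36 143 z 0.0238
   0.38 140 z 0.0321
   0.4 132 z 0.0325
   0.42 122 z 0.0328
   0.44 121 z 0.0328
   0.46 150 z 0.0343
```

View pics/w9.png

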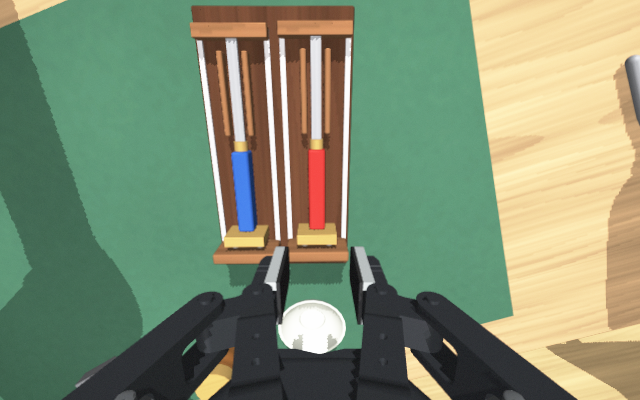

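Both files lie flat in their lanes, with tips at (234,42) and (316,40) behind the walls and butts at (246,230) and (317,228) pressing the cheeks. Handing in.

```bash
python3 -c "
from h import *
print(ctrl.sign_off())"
```

```text
the job is handed in; nothing more can be done
None
```

I put both files away and handed the job in at about 30 s of the 67 s limit: blue is in the right lane and red in the left, both lying flat and clamped against their cheeks; the hand-in returned no verdict.

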